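Find the socket for the slide spinner's rotor nut

ROBOT

A 6-joint arm with a two-finger parallel gripper is mounted at the origin on the work surface. World frame = base frame: x ahead of the robot, y to its left, z up, the work surface at z = 0. Lengths are in m, angles in rad, forces in N, time in s.
With the tool pointing down it reaches from about 0.375 to 0.9 m from the base axis. Payload 3.1 kg.
Tool frame: the origin (TCP) lies between the finger pads; the fingertips stand 22 mm ahead of it and the grasp point (between the pads) lies 3 mm ahead of it; z points along the fingers, y is the direction in which the jaws open and shut (so a half turn about z gives the same grasp; the last joint's range is limited). The gripper opens to 85 mm and grips with 20 to 120 N. Pads are 22 mm wide; open, the fingers measure 114 mm over their backs; the gripper's body (76 mm by 85 mm) begins 54 mm behind the grasp point. The pads swing forward as they close: fully open they stand 13 mm farther back than shut.
Start: joints at [-0.178, 0.527, 1.433, -0, 1.181, -0.178], TCP at [0.625, 0, 0.253] pointing down, gripper open.
Joint ranges: [-3.08, 3.08], [-0.75, 2.2], [0.22, 2.44], [-1.43, 4.57], [0, 2.65], [-2.85, 2.85]. Speed limits (rad/s): [2.79, 2.79, 3.14, 3.14, 3.14, 3.14].

INTERFACE

Orientations are given as a unit quaternion [x, y, z, w].
In Python, from station import status, snapshot, manip gives the robot as it stands.
- The arm moves only by the tool move_arm, never from a script. Its argument "plan" is a list that holds one entry, the list of rows, each a list of 7 numbers: the turn, a rotation vector about the tool's x, y, z scaled (see below), then the shift along the tool's x, y, z scaled (see below), then the closure, from 0 (fully open) to 1 (shut). A call has exactly 8 rows; each row is the pose to reach, as a shift and turn from the pose commanded when the call began, along the tool's axes at that moment; what a row does not reach only later rows make up. The controller multiplies each number of a shift by 100 mm and each number of a turn by pi/4 rad. A row lasts 1/8 s, in which the tool goes at most 62.5 mm and 10.7 degrees, less where a joint would pass 70% of its speed; a pose out of reach is approached as far as the arm can. A call with a number of a shift or a turn outside -1 to 1 is refused whole. A call with a gripper value outside its range is refused whole. The fingers move at their own pace and stop on an object; "force" is the grip in N (left out, the last holds). Time passes only in rows, so rows that repeat a pose let the fingers close, or fill a call up. It gives the time, the measured TCP pose, the force and the opening at its end, in the units of the state.
- status.sense(): the state, without advancing time (a new reading comes with each control period).
- snapshot(name): name is "scene" or "side" or "wrist"; returns a dict with "img" (420x560x3 uint8, red, green, blue), "depth" (420x560 float32, m along the optical axis (not along the pixel's ray), 0 where there is no reading), "mtx" (3x3 intrinsics, pixels), "T" (4x4, takes a point from camera to world coordinates). Camera axes: x right, y up, looking along -z (the intrinsics and any distortion apply to the point x, -y, -z); pixel columns grow to the right and rows downward; lengths in m; the calibration is good to about 2 mm. A picture is of the moment at which its call begins.
- manip.sign_off(): hands the job in, once; it reports no verdict.
The state is a dict: "t": time; "q": joint angles; "qd": joint speeds; "tau": joint torques, N m; "tcp_pos": TCP position; "tool_rot": TCP orientation; "force": force on the tool from outside, world axes, zero at the start; "ft_torque": the same for the moment, N m; "finger_gap": opening from 0.0 (shut) to 1.0 (fully open).
Only numpy, scipy, OpenCV 4.12 (cv2) and the standard library are available. Lean on these libraries where they do the work, as an engineer would, in place of code of your own. Each camera call takes 0.05 s, during which the arm holds its last target. There are 200 camera calls.

TASK

On the slide spinner, raise the small hold-down lever until it stands about upright, clear of the rotor nut. Then gently try the sockets on that nut until you find the one that goes fully home, flat on the rotor; stand any socket that does not fit back upright on the table. Finish still gripping the right socket, upright and seated on the nut, with the lever up, the other two sockets standing on the table and everything else left where it was.

Things in the scene. Friction and masses are not known exactly. Their poses are not given: they have to be found in the camera images.
- spinner: slide spinner, a low white bench machine, fixed. Origin on the table under the rotor's axis. Housing 250 x 170 mm (own x -105 to +145), 56 mm high; on it a rotor disc, 148 mm diameter, flat top 75 mm above the table, which does not turn. At its own +x end a grey head, 34 mm wide, x = 103 to 133, 118 mm high, carries the lever.
- rotor_top (a point): centre of the rotor's flat top, 75 mm above the table, where the nut to be fitted sits; axes as the spinner's. Fully home, a socket's mouth rests on this flat top, with about 1 mm of play round the nut; a socket that does not fit stays 9 mm or more higher.
- lever (a joint): the small hold-down lever on the spinner's head: 0 = lying level across the rotor, over the nut; grows as its crossbar end is raised; 1.57 = upright, 1.7 = stop. Light friction (about 0.5 N at the crossbar) lets it stay where it is left.
- lever_bar (a point): centre of the round steel crossbar, 10 mm diameter and 84 mm long, across the lever's free end (a T, the bar along the spinner's y); the lever arm between it and the hinge is 10 mm wide, 7 mm thick. Lying, the bar is 116 mm above the table, 27 mm from the rotor's axis on the side away from the head. Either half of it, 27 mm off the lever's middle, can be pinched from above.
- lever_pivot (a point): the lever's hinge axis, along the spinner's y, 105 mm from the rotor's axis and 110 mm above the table; axes as the spinner's. The crossbar runs on a circle of 132 mm radius about it in the spinner's x-z plane: lying, it is at x = -132, z = +6 mm from it.
- nut_a: fixed steel hex nut, 20 mm across flats, 14 mm high, top edge chamfered 2.5 mm, a 10 mm stud standing 16 mm out of its top. Origin: centre of its underside; flats face its own +x and every 60 degrees. Either nut_a or nut_b is on the rotor (the one at rotor_top); the other is on the spare hub at the same height, not used in this job.
- nut_b: the other fixed steel hex nut, 24 mm across flats, 14 mm high, its stud only 1 mm proud; origin, axes and chamfer as nut_a.
- stand: spare hub: grey block 100 x 100 mm with an aluminium disc, 75 mm high, fixed; it carries the nut that is not in use. Origin on the table under its centre.
- socket_a_mid (a point): plain steel socket, mouth down: hexagonal body 34 mm across flats outside (flats face its own +x and every 60 degrees, the bore's flats parallel to them), 42 mm high; on it a fixed square drive adapter 16 x 16 mm (faces to x, y), 30 mm high; 72 mm in all, 0.2 kg. Point: its centre, 36 mm above the mouth; z up. Outside identical to socket_b; the hidden bores differ in width and depth: try which fits.
- socket_b_mid (a point): plain steel socket, mouth down: hexagonal body 34 mm across flats outside (flats face its own +x and every 60 degrees, the bore's flats parallel to them), 42 mm high; on it a fixed square drive adapter 16 x 16 mm (faces to x, y), 30 mm high; 72 mm in all, 0.2 kg. Point: its centre, 36 mm above the mouth; z up. Outside identical to socket_a; the hidden bores differ in width and depth: try which fits.
- socket_c_mid (a point): plain steel socket, mouth down: hexagonal body 24 mm across flats outside (flats face its own +x and every 60 degrees, the bore's flats parallel to them), 42 mm high; on it a fixed square drive adapter 16 x 16 mm (faces to x, y), 30 mm high; 72 mm in all, 0.2 kg. Point: its centre, 36 mm above the mouth; z up. Slimmer than the other two; its 15 mm bore is too small for either nut.
- dish: open clear dish, 90 mm wide, 15 mm high; a bystander, loose; origin at the centre of its underside
- dropper: amber dropper bottle, 32 mm wide, 65 mm high; a bystander, loose; origin at the centre of its underside
- beaker: glass beaker, 68 mm wide, 85 mm high; a bystander, loose; origin at the centre of its underside
- slide_box: blue slide box, 90 x 180 x 35 mm (x, y, z); a bystander, loose; origin at the centre of its underside
- brush: small brush, 160 mm long, lying along its x; a bystander, loose; origin on the table under it
- jar: white jar, 60 mm wide, 70 mm high; a bystander, loose; origin at the centre of its underside

How it is judged:
By the outcome, as a careful person would: the job done as asked, in the order asked, and still so for the second after the job is handed in, while the arm keeps its last pose, push and grip.
It also fails if it takes over 72 s, if anything falls off the work surface, if the arm or the gripper's body presses on something with over 40 N, if the wrist force passes 120 N, or if a joint passes its speed limit or range.

## Working session

There is one attempt and no reset: what is moved stays moved. The work goes in short steps, Python scripts to look and compute and a tool call to move; the robot and the scene stay as the last step left them, time stands still between calls to the robot, and variables do not carry over. Pictures are saved under pics/ and viewed, on a budget of 10 in all, crops included, one or two more only if the job needs it, and the job is handed in when it is done.

Besides the shell and the picture viewer there is one more tool, called after ">>>" as name(argument=value, ...) on one line, values as JSON. move_arm: Moves the arm, as the interface text tells. Its arguments: {"type":"object","properties":{"plan":{"type":"array"},"force":{"type":"number"}},"required":["plan"]}

```bash
ls; mkdir -p pics; cat > h.py <<'E'
import numpy as np, cv2
from station import status, snapshot, manip
from scipy.spatial.transform import Rotation as R
def snap(n,f=None):
    s=snapshot(n)
    np.savez(f'/tmp/{f or n}.npz',**{k:s[k] for k in('img','depth','mtx','T')})
    if f: cv2.imwrite(f'pics/{f}.png',s['img'][:,:,::-1])
    return s
def load(f): return dict(np.load(f'/tmp/{f}.npz'))
def cloud(s):
    K,T,d=s['mtx'],s['T'],s['depth']
    v,u=np.indices(d.shape)
    p=np.stack([(u-K[0,2])/K[0,0]*d,-(v-K[1,2])/K[1,1]*d,-d],-1)
    return p@T[:3,:3].T+T[:3,3]
def ray(s,u,v,z):
    K,T=s['mtx'],s['T']
    d=T[:3,:3]@np.array([(u-K[0,2])/K[0,0],-(v-K[1,2])/K[1,1],-1]);o=T[:3,3]
    return o+d*(z-o[2])/d[2]
def proj(s,P):
    T=s['T'];p=T[:3,:3].T@(np.array(P)-T[:3,3]);K=s['mtx']
    return K[0,0]*p[0]/-p[2]+K[0,2],K[1,1]*p[1]/p[2]+K[1,2]
E
python3 - <<'E'
from h import *
print(status.sense())
for n in('scene','side','wrist'):
    s=snap(n,n+'0'); print(n,s['mtx'].round(1).tolist(),s['T'].round(3).tolist(),(s['depth']>0).mean())
a,b=[cv2.imread(f'pics/{n}0.png') for n in('scene','side')]
E
```

```text
pics
{'t': 0.0, 'q': array([-1.78538462e-01,  5.28478295e-01,  1.43391084e+00,  3.13493972e-05,
        1.18143497e+00, -1.78497247e-01]), 'qd': array([-0.00089131,  0.00081426, -0.00192884, -0.00019493, -0.0009973 ,
        0.00186257]), 'tau': array([ 2.50220628e-04, -4.42344439e+01, -1.78024775e+01, -2.06930472e-04,
        8.36740597e-03,  2.24214921e-05]), 'tcp_pos': array([6.24318185e-01, 1.36561225e-04, 2.52323425e-01]), 'tool_rot': array([ 7.07125131e-01,  7.07087550e-01, -6.24399342e-04, -9.24756918e-04]), 'force': array([-0.24111204, -0.29957774, -0.08666009]), 'ft_torque': array([ 0.01087887,  0.01839328, -0.00572371]), 'finger_gap': 0.9991126340224656}
scene [[539.5, 0.0, 266.8], [0.0, 539.5, 212.8], [0.0, 0.0, 1.0]] [[0.73, -0.552, 0.404, 1.238], [0.684, 0.592, -0.427, -0.755], [-0.004, 0.588, 0.809, 1.529], [0.0, 0.0, 0.0, 1.0]] 0.9925892857142857
side [[471.9, 0.0, 279.7], [0.0, 471.9, 212.9], [0.0, 0.0, 1.0]] [[0.787, 0.417, -0.455, -0.101], [-0.617, 0.526, -0.585, -0.828], [-0.005, 0.741, 0.672, 1.007], [0.0, 0.0, 0.0, 1.0]] 0.9958545918367347
wrist [[335.4, 0.0, 282.0], [0.0, 335.4, 211.9], [0.0, 0.0, 1.0]] [[1.0, -0.001, 0.002, 0.625], [0.0, 0.945, 0.327, 0.084], [-0.002, -0.327, 0.945, 0.373], [0.0, 0.0, 0.0, 1.0]] 0.9960331632653061
```

View pics/scene0.png

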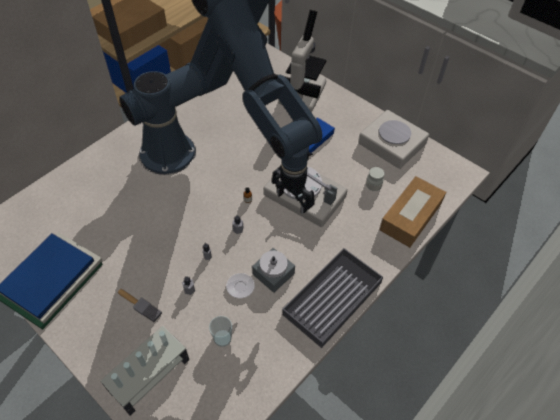

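View pics/side0.png

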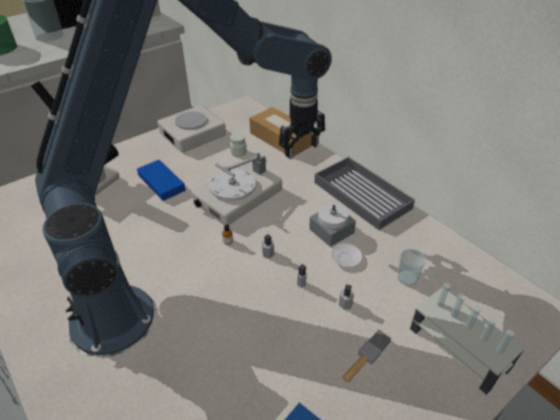

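The scene view shows the sockets at about (237,224), (207,250) and (187,284), the dropper at (248,194), the spinner at (305,190) under the gripper, and the spare hub at (273,262). The side view shows the sockets at (267,246), (302,276) and (346,297), the spinner rotor at (232,183), its head at (260,163), and the hub at (333,222).

```bash
python3 - <<'E'
from h import *
a,b=load('scene0'),load('side0')
ca,cb=cloud(a),cloud(b)
def show(c,box,zr,name):
    x0,x1,y0,y1=box;m=np.zeros(c.shape[:2],bool);m[y0:y1,x0:x1]=1
    m&=(c[...,2]>zr[0])&(c[...,2]<zr[1]);p=c[m]
    if len(p): print(name,len(p),p.mean(0).round(4),'mid',((p.max(0)+p.min(0))/2).round(4),'max',p.max(0).round(3))
for k,(s,t) in {'s1':((237,224),(267,246)),'s2':((207,250),(302,276)),'s3':((187,284),(346,297)),'drop':((248,194),(227,235)),'stand':((273,262),(333,222))}.items():
    w=14
    for c,q,n in((ca,s,'scene'),(cb,t,'side')): show(c,(q[0]-w,q[0]+w,q[1]-w,q[1]+w),(.055,.085) if k!='s' else 0,k+n)
show(cb,(195,290,150,225),(.07,.08),'rotor'); show(cb,(240,275,150,180),(.1,.125),'head')
show(cb,(195,290,150,225),(.045,.06),'housing')
p=cb[150:225,195:290].reshape(-1,3); q=p[(p[:,2]>.068)&(p[:,2]<.08)][:,:2].astype(np.float32); print(cv2.minEnclosingCircle(q))
q=p[(p[:,2]>.048)&(p[:,2]<.08)&(p[:,0]>.4)][:,:2].astype(np.float32); print(cv2.minAreaRect(q))
q=p[(p[:,2]>.1)]; print(q[::3].round(3).tolist())
E
```

```text
s1scene 34 [ 0.4507 -0.0705  0.0692] mid [ 0.4488 -0.0694  0.0701] max [ 0.46  -0.06   0.082]
s1side 52 [ 0.444  -0.0692  0.0667] mid [ 0.4454 -0.0679  0.0661] max [ 0.457 -0.059  0.077]
s2scene 35 [ 0.4538 -0.2148  0.0682] mid [ 0.4531 -0.2138  0.0666] max [ 0.464 -0.205  0.077]
s2side 62 [ 0.4476 -0.215   0.0676] mid [ 0.4497 -0.2151  0.0651] max [ 0.459 -0.205  0.075]
s3scene 41 [ 0.5002 -0.3385  0.067 ] mid [ 0.4991 -0.3382  0.0659] max [ 0.509 -0.328  0.076]
s3side 60 [ 0.4946 -0.3379  0.0679] mid [ 0.4963 -0.3366  0.0651] max [ 0.507 -0.328  0.075]
dropscene 19 [0.3855 0.0448 0.0632] mid [0.385  0.0457 0.0651] max [0.391 0.055 0.075]
dropside 29 [0.3805 0.044  0.0635] mid [0.3806 0.046  0.0621] max [0.389 0.055 0.069]
standscene 584 [ 0.6576 -0.117   0.0731] mid [ 0.658  -0.1146  0.0693] max [ 0.707 -0.066  0.084]
standside 526 [ 0.64   -0.1265  0.0712] mid [ 0.6499 -0.1193  0.0699] max [ 0.698 -0.074  0.085]
rotor 1045 [0.5013 0.1856 0.0751] mid [0.5328 0.1896 0.075 ] max [0.638 0.265 0.08 ]
head 119 [0.6078 0.2008 0.1148] mid [0.5866 0.2056 0.1126] max [0.636 0.229 0.125]
hou
[... 2202 characters left out ...]
.141], [0.478, 0.19, 0.146], [0.488, 0.189, 0.142], [0.497, 0.188, 0.139], [0.508, 0.187, 0.135], [0.472, 0.2, 0.139], [0.479, 0.193, 0.141], [0.484, 0.184, 0.143], [0.497, 0.188, 0.135], [0.47, 0.19, 0.142], [0.477, 0.184, 0.142], [0.487, 0.183, 0.138], [0.474, 0.191, 0.136], [0.477, 0.179, 0.142], [0.491, 0.184, 0.132], [0.474, 0.174, 0.142], [0.48, 0.166, 0.144], [0.475, 0.171, 0.14], [0.482, 0.164, 0.141], [0.476, 0.167, 0.138], [0.482, 0.159, 0.14], [-0.101, -0.828, 1.007], [0.48, 0.157, 0.139], [0.485, 0.146, 0.143], [0.481, 0.147, 0.14], [-0.101, -0.828, 1.007], [-0.101, -0.828, 1.007], [-0.101, -0.828, 1.007], [-0.101, -0.828, 1.007], [-0.101, -0.828, 1.007], [-0.101, -0.828, 1.007]]
```

View pics/wrist0.png

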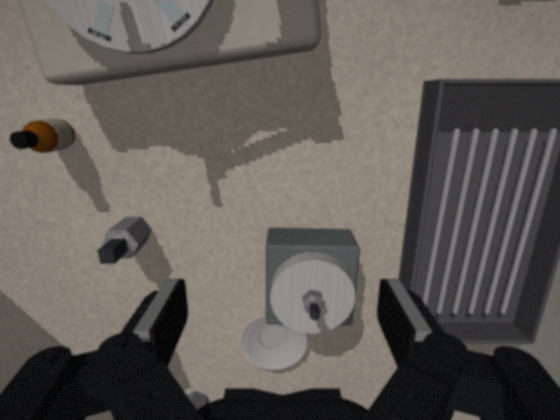

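The wrist view shows the spare hub's nut with a tall stud at (313,305), so that one is nut_a. That puts nut_b, 24 mm across flats, on the rotor. Socket 1 is at (125,240). I'll move nearer to the spinner for an accurate look.

>>> move_arm(plan=[[[0,0,-0.05,0.25,-0.25,-0.15,0],[0,0,-0.1,0.5,-0.5,-0.3,0],[0,0,-0.15,0.75,-0.75,-0.5,0],[0,0,-0.15,1,-1,-0.5,0],[0,0,-0.15,1,-1,-0.5,0],[0,0,-0.15,1,-1,-0.5,0],[0,0,-0.15,1,-1,-0.5,0],[0,0,-0.15,1,-1,-0.5,0]]])

```text
t: 1.15
tcp_pos: [0.5256, 0.0994, 0.303]
tool_rot: [0.665, 0.747, -0.0, -0.0]
force: [-0.7, -0.3, -0.9]
finger_gap: 1.0
```

```bash
python3 - <<'E'
from h import *
snap('wrist','w1'); s=status.sense(); print(s['t'],s['tcp_pos'],s['tool_rot'])
E
```

```text
1.2 [0.52545651 0.09942938 0.30299656] [ 6.64611665e-01  7.47188935e-01 -1.45018942e-04 -9.82621682e-05]
```

View pics/w1.png

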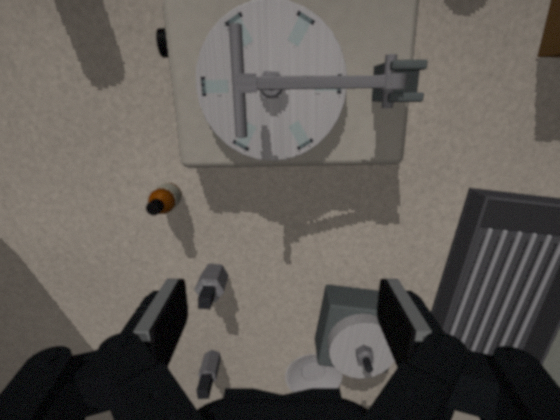

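The wrist view shows the crossbar from (236,25) to (240,137), the lever arm along row 83 to the head at (395,82), the rotor circle centred at about (272,78), and the nut partly hidden under the lever at (272,88).

```bash
python3 - <<'E'
from h import *
s=load('w1');c=cloud(s);im=s['img']
reg=np.zeros(c.shape[:2],bool);reg[:170,165:445]=1
m=reg&(c[...,2]>.13); p=c[m]; print('lever',len(p))
# bar pixels: column 228..248
mb=np.zeros_like(reg);mb[15:145,226:250]=1;mb&=c[...,2]>.12
v,u=np.nonzero(mb); print('bar rows',v.min(),v.max(),'z pct',np.percentile(c[mb][:,2],[5,50,95]).round(4))
pb=c[mb]; r=cv2.minAreaRect(pb[:,:2].astype(np.float32)); print('bar rect',r,'mean',pb.mean(0))
# two-view check: bar ends in side view depth
cb=cloud(load('side0'));q=cb[150:225,195:290].reshape(-1,3);q=q[(q[:,2]>.13)&(q[:,0]<.495)&(q[:,0]>.4)];print('side bar',q.mean(0),q.max(0),q.min(0))
# rotor
mr=np.zeros_like(reg);mr[:165,180:360]=1;mr&=(abs(c[...,2]-.075)<.006)
pr=c[mr];hull=cv2.convexHull(pr[:,:2].astype(np.float32));print('rotor z',np.median(pr[:,2]),cv2.minEnclosingCircle(hull))
cn,_=cv2.findContours(mr.astype(np.uint8),0,1);cn=max(cn,key=cv2.contourArea);e=cv2.fitEllipse(cv2.convexHull(cn));print(e,ray(s,*e[0],.075))
mh=reg&(c[...,2]<.06)&(c[...,2]>.05);mh[:,:175]=0
print('house',cv2.minAreaRect(c[reg&(c[...,2]>.045)&(c[...,2]<.09)][:,:2].astype(np.float32)))
mh=reg&(c[...,2]>.1);mh[:,:380]=0;print('head',cv2.minAreaRect(c[mh][:,:2].astype(np.float32)),c[mh][:,2].max())
E
```

```text
lever 2640
bar rows 18 136 z pct [0.1383 0.1415 0.1434]
bar rect ((0.49522316455841064, 0.1903875172138214), (0.03958926722407341, 0.08347051590681076), 7.612362861633301) mean [0.48131099 0.19050609 0.14285883]
side bar [0.47849037 0.18692346 0.14072396] [0.49498173 0.23030628 0.14618904] [0.4689937  0.14578804 0.13231692]
rotor z 0.07441698463345697 ((0.5043213367462158, 0.1919025033712387), 0.07402177155017853)
((271.412353515625, 78.55877685546875), (151.19403076171875, 162.20376586914062), 175.6918182373047) [0.50394298 0.19706585 0.075     ]
house ((0.5249612927436829, 0.19003108143806458), (0.2501855492591858, 0.16313844919204712), 7.2872700691223145)
head ((0.5756485462188721, 0.20314504206180573), (0.12165088206529617, 0.04351123794913292), 4.414036273956299) 0.42301929790070775
```

>>> move_arm(plan=[[[0,0,-0.015,0.35,-0.17,0,0.3],[0,0,-0.015,0.67,-0.34,0.2,0.3],[0,0,-0.015,0.67,-0.34,0.5,0.3],[0,0,-0.015,0.67,-0.34,0.8,0.3],[0,0,-0.015,0.67,-0.34,1,0.3],[0,0,-0.015,0.67,-0.34,1,0.3],[0,0,-0.015,0.67,-0.34,1,0.3],[0,0,-0.015,0.67,-0.34,1,0.3]]], force=20)

```text
t: 2.2
tcp_pos: [0.4842, 0.1626, 0.2044]
tool_rot: [0.66, 0.751, 0.001, 0.001]
force: [-0.0, 1.0, 0.3]
finger_gap: 0.702
```

```bash
cat >> h.py <<'E'
def go(x,y,z,yaw=None):
    """print tool-frame shift (units) and turn to a world target, tool down; yaw = direction of tool y from world x, deg"""
    s=status.sense();r=R.from_quat(s['tool_rot']);p=s['tcp_pos']
    print('t',round(s['t'],2),'tcp',p.round(4),'F',s['force'].round(1),'gap',round(s['finger_gap'],3))
    M=r.as_matrix();print('yaw',np.degrees(np.arctan2(M[1,1],M[0,1])).round(2),'axis z',M[:,2].round(4))
    print('shift',(M.T@(np.array([x,y,z])-p)/.1).round(3))
    if yaw is not None:
        ty=np.array([np.cos(np.radians(yaw)),np.sin(np.radians(yaw)),0]);tz=np.array([0,0,-1.])
        G=np.stack([np.cross(ty,tz),ty,tz],1);print('turn',(R.from_matrix(M.T@G).as_rotvec()/(np.pi/4)).round(3))
E
python3 -c "
from h import *
snap('wrist','w2')
go(.4841,.1621,.142,7.3)
s=load('w2');c=cloud(s);m=(c[...,2]>.125)&(c[...,2]<.155)&(c[...,1]>.13)&(c[...,1]<.24)&(c[...,0]>.45)&(c[...,0]<.51)
m[:,:]&=True;p=c[m];print(m.sum(),p.mean(0) if m.any() else '');
for y in np.arange(.14,.24,.01):
    q=p[abs(p[:,1]-y)<.005]
    if len(q): print(y.round(3),len(q),np.percentile(q,[5,50,95],axis=0).round(4).tolist())
"
```

```text
t 2.25 tcp [0.484  0.1626 0.2043] F [-0.6 -0.1 -0.7] gap 0.698
yaw 7.42 axis z [ 2.1e-03  3.0e-04 -1.0e+00]
shift [-0.005 -0.001  0.623]
turn [0.003 0.    0.003]
3363 [0.48459908 0.19189366 0.14044354]
0.15 179 [[0.4813, 0.1473, 0.1391], [0.4854, 0.1511, 0.1413], [0.4896, 0.1547, 0.1428]]
0.16 244 [[0.4797, 0.1556, 0.1378], [0.4842, 0.1602, 0.1413], [0.4886, 0.1646, 0.1428]]
0.17 270 [[0.4785, 0.1655, 0.1372], [0.483, 0.1702, 0.1414], [0.4876, 0.1745, 0.1426]]
0.18 321 [[0.4773, 0.1756, 0.1389], [0.4827, 0.1809, 0.1416], [0.4928, 0.1848, 0.1437]]
0.19 908 [[0.4771, 0.1857, 0.136], [0.491, 0.1904, 0.1411], [0.5076, 0.1945, 0.1436]]
0.2 590 [[0.4748, 0.1952, 0.1324], [0.4831, 0.1969, 0.1404], [0.5073, 0.2042, 0.1427]]
0.21 324 [[0.4731, 0.2056, 0.1379], [0.4776, 0.2101, 0.1413], [0.4821, 0.2145, 0.1427]]
0.22 337 [[0.4719, 0.2156, 0.1382], [0.4763, 0.22, 0.1413], [0.4808, 0.2246, 0.1428]]
0.23 190 [[0.4711, 0.2253, 0.1375], [0.4756, 0.2278, 0.1413], [0.4797, 0.23, 0.1429]]
```

>>> move_arm(plan=[[[0,0,0,0,0,0.3,0.3],[0,0,0,0,0,0.63,0.3],[0,0,0,0,0,0.63,0.3],[0,0,0,0,0,0.63,1],[0,0,0,0,0,0.63,1],[0,0,0,0,0,0.63,1],[0,0,0,0,0,0.63,1],[0,0,0,0,0,0.63,1]]], force=20)

```text
t: 3.25
tcp_pos: [0.4832, 0.1626, 0.1405]
tool_rot: [0.66, 0.751, -0.0, -0.0]
force: [-0.7, -0.1, 0.2]
finger_gap: 0.107
```

```bash
python3 -c "
from h import *
go(.484,.162,.141,7.3)
f0=.2135;r=.132
for f in np.linspace(.3,1.66,13): print(f.round(3),((r*(np.cos(f0)-np.cos(f)))/.1).round(3),(-r*(np.sin(f)-np.sin(f0))/.1).round(3))
"
```

```text
t 3.25 tcp [0.4832 0.1626 0.1405] F [-0.7 -0.1  0.2] gap 0.107
yaw 7.43 axis z [-1.e-04 -0.e+00 -1.e+00]
shift [-0.007  0.007 -0.005]
turn [-0.     0.     0.003]
0.3 0.029 -0.11
0.413 0.081 -0.251
0.527 0.149 -0.384
0.64 0.231 -0.509
0.753 0.327 -0.623
0.867 0.436 -0.726
0.98 0.555 -0.817
1.093 0.683 -0.893
1.207 0.82 -0.954
1.32 0.962 -0.999
1.433 1.109 -1.028
1.547 1.258 -1.04
1.66 1.408 -1.035
```

>>> move_arm(plan=[[[0,0,0,0,0.03,-0.11,1],[0,0,0,0,0.08,-0.25,1],[0,0,0,0,0.15,-0.385,1],[0,0,0,0,0.23,-0.51,1],[0,0,0,0,0.325,-0.625,1],[0,0,0,0,0.435,-0.725,1],[0,0,0,0,0.555,-0.815,1],[0,0,0,0,0.555,-0.815,1]]])

```text
t: 4.25
tcp_pos: [0.5366, 0.1697, 0.2244]
tool_rot: [0.66, 0.752, -0.002, -0.001]
force: [-9.9, -2.5, 13.5]
finger_gap: 0.11
```

>>> move_arm(plan=[[[0,0,0,0,0.085,-0.087,1],[0,0,0,0,0.215,-0.152,1],[0,0,0,0,0.365,-0.207,1],[0,0,0,0,0.52,-0.243,1],[0,0,0,0,0.66,-0.26,1],[0,0,0,0,0.81,-0.26,1],[0,0,0,0,0.81,-0.26,1],[0,0,0,0,0.81,-0.26,1]]])

```text
t: 5.25
tcp_pos: [0.6196, 0.1807, 0.2491]
tool_rot: [0.66, 0.751, 0.002, 0.001]
force: [0.3, 2.3, 4.9]
finger_gap: 0.108
```

```bash
python3 - <<'E'
from h import *
go(.484,.162,.141,7.3); 
b=snap('side');c=cloud(b)
p=c[130:230,190:300].reshape(-1,3);p=p[(p[:,2]>.12)&(p[:,2]<.23)&(p[:,1]>.19)&(p[:,0]>.56)&(p[:,0]<.66)&(p[:,1]<.23)]
for z in np.arange(.125,.225,.015):
    q=p[abs(p[:,2]-z)<.0075]
    if len(q): print(z.round(3),len(q),np.median(q,0).round(4))
E
```

```text
t 5.25 tcp [0.6196 0.1807 0.2491] F [0.3 2.3 4.9] gap 0.108
yaw 7.43 axis z [ 0.0033  0.0011 -1.    ]
shift [-0.011 -1.373  1.076]
turn [ 0.004 -0.001  0.003]
0.125 16 [0.6095 0.2048 0.1263]
0.14 15 [0.6103 0.2046 0.1403]
0.155 16 [0.6107 0.2049 0.1552]
0.17 12 [0.6101 0.2047 0.1698]
0.185 14 [0.611  0.2062 0.1847]
0.2 11 [0.6105 0.204  0.1994]
0.215 10 [0.611  0.2037 0.214 ]
```

>>> move_arm(plan=[[[0,0,0,0,0,0,0.6],[0,0,0,0,0,0,0.6],[0,0,0,0,0,0,0.6],[0,0,0,0,0,-0.1,0.6],[0,0,0,0,0,-0.3,0.6],[0,0,0,0,0,-0.55,0.6],[0,0,0,-0.3,-0.4,-0.6,0.6],[0,0,0,-0.6,-0.7,-0.6,0.6]]])

```text
t: 6.3
tcp_pos: [0.5564, 0.1112, 0.3092]
tool_rot: [0.659, 0.752, 0.001, 0.001]
force: [-1.0, 0.3, 1.2]
finger_gap: 0.4
```

```bash
python3 - <<'E'
from h import *
go(.504,.06,.30,7.3)
E
```

```text
t 6.3 tcp [0.5564 0.1112 0.3092] F [-1.   0.3  1.2] gap 0.4
yaw 7.5 axis z [ 2.1e-03 -4.0e-04 -1.0e+00]
shift [-0.439 -0.587  0.091]
turn [0.003 0.001 0.004]
```

>>> move_arm(plan=[[[0,0,0,0.06,-0.2,0.2,0.3],[0,0,0,0.12,-0.4,0.4,0.3],[0,0,0,0.12,-0.58,0.6,0.3],[0,0,0,0.12,-0.58,0.9,0.3],[0,0,0,0.12,-0.58,0.9,0.3],[0,0,0,0.12,-0.58,0.9,0.3],[0,0,0,0.12,-0.58,0.9,0.3],[0,0,0,0.12,-0.58,0.9,0.3]]])

```text
t: 7.3
tcp_pos: [0.4986, 0.1161, 0.2187]
tool_rot: [0.66, 0.751, 0.001, 0.001]
force: [0.2, 0.5, 0.2]
finger_gap: 0.698
```

```bash
python3 - <<'E'
from h import *
s=snap('wrist','w3');go(.504,.06,.30,7.3);c=cloud(s)
u,v=map(int,proj(s,(.504,.192,.085)));print(u,v)
crop=s['img'][max(0,v-110):v+110,u-140:u+140,::-1];cv2.imwrite('pics/w3c.png',cv2.resize(crop,None,fx=2.8,fy=2.7))
r=c[max(0,v-60):v+60,u-60:u+60].reshape(-1,3);print('zmax',np.percentile(r[:,2],[50,90,97,99.5]))
for lo,hi in((.08,.0865),(.086,.1),(.08,.1)):
    m=(c[...,2]>lo)&(c[...,2]<hi)&(np.hypot(c[...,0]-.504,c[...,1]-.192)<.025)
    p=c[m];print(lo,hi,len(p),p.mean(0).round(4),'z',np.median(p[:,2]).round(4),'mid',((p.max(0)+p.min(0))/2).round(4),np.ptp(p,axis=0).round(4))
E
```

```text
t 7.35 tcp [0.4984 0.1161 0.2185] F [-0.3  0.3 -1.6] gap 0.701
yaw 7.43 axis z [ 0.0015  0.     -1.    ]
shift [-0.564 -0.016 -0.815]
turn [0.002 0.    0.003]
302 109
zmax [0.07447243 0.07593101 0.08834056 0.09033388]
0.08 0.0865 265 [0.5042 0.1921 0.0854] z 0.0855 mid [0.5044 0.1917 0.0836] [0.0271 0.0247 0.0059]
0.086 0.1 795 [0.5042 0.1918 0.0882] z 0.0883 mid [0.5043 0.1915 0.0883] [0.0246 0.0237 0.0047]
0.08 0.1 996 [0.5042 0.1919 0.0876] z 0.0879 mid [0.5044 0.1917 0.0857] [0.0271 0.0247 0.0101]
```

View pics/w3c.png

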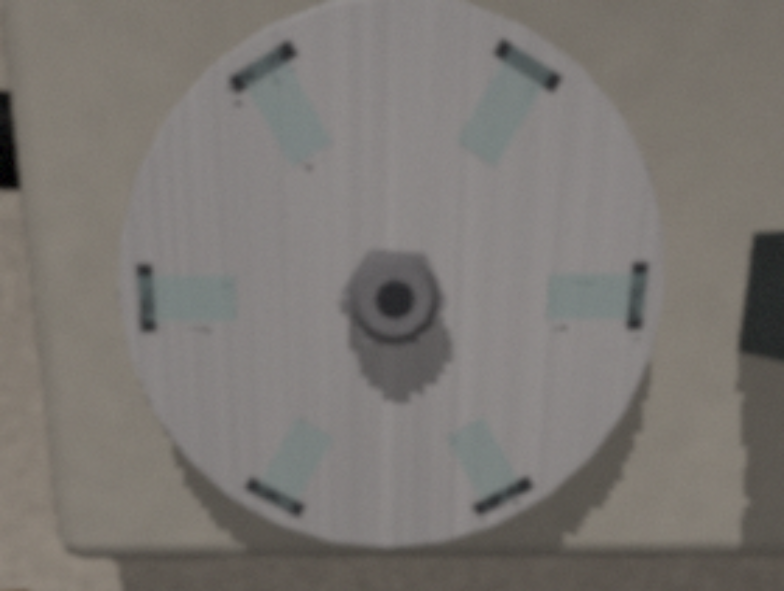

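The crop shows the nut at about (393,297): a low, short stud, a flat towards the top of the picture and corners to the left and right. Depth puts its top at about 88.5 mm, which fits nut_b. Next I'll look at the sockets.

>>> move_arm(plan=[[[0,0,0,-0.4,0,-0.2,0.3],[0,0,0,-0.8,0,-0.5,0.3],[0,0,0,-1,0,-0.5,0.3],[0,0,0,-1,0,-0.5,0.3],[0,0,0,-1,0,-0.5,0.3],[0,0,0,-1,0,-0.5,0.3],[0,0,0,-1,0,-0.5,0.3],[0,0,0,-1,0,-0.5,0.3]]])

```text
t: 8.35
tcp_pos: [0.5108, 0.0174, 0.2677]
tool_rot: [0.66, 0.752, -0.0, -0.0]
force: [0.6, 0.2, 0.7]
finger_gap: 0.7
```

>>> move_arm(plan=[[[0,0,0,-0.3,-0.1,0,0.3],[0,0,0,-0.6,-0.2,0,0.3],[0,0,0,-0.9,-0.4,0,0.3],[0,0,0,-1,-0.6,0,0.3],[0,0,0,-1,-0.7,0,0.3],[0,0,0,-1,-0.7,0,0.3],[0,0,0,-1,-0.7,0,0.3],[0,0,0,-1,-0.7,0,0.3]]])

```text
t: 9.35
tcp_pos: [0.455, -0.0909, 0.2679]
tool_rot: [0.659, 0.752, 0.0, 0.0]
force: [-1.2, -0.8, -0.3]
finger_gap: 0.701
```

```bash
python3 - <<'E'
from h import *
s=snap('wrist','w4');go(.47,-.2,.30,7.3);c=cloud(s)
for P in((.447,-.069,.07),(.451,-.215,.07),(.498,-.338,.07)): print(np.round(proj(s,P)))
# nut phase
n=load('w3');cn=cloud(n)
m=(cn[...,2]>.079)&(cn[...,2]<.1)&(np.hypot(cn[...,0]-.504,cn[...,1]-.192)<.022)
q=cn[m][:,:2]
for ctr in((.5042,.1919),(.5044,.1917)):
  d=q-ctr;r=np.hypot(*d.T);th=np.arctan2(d[:,1],d[:,0])
  for k in(6,10): print('corner deg mod60',np.degrees(np.angle((r**k*np.exp(6j*th)).sum()))/6)
h=cv2.convexHull((q*1000).astype(np.float32))[:,0]/1000
print('edges',[(round(float(np.hypot(*(b-a))*1000),1),round(float(np.degrees(np.arctan2(*(b-a)[::-1]))%60),1)) for a,b in zip(h,np.roll(h,-1,0)) if np.hypot(*(b-a))>.003])
E
```

```text
t 9.4 tcp [ 0.4549 -0.0909  0.2678] F [-0.5 -0.8 -0.6] gap 0.698
yaw 7.48 axis z [ 4.e-04 -1.e-04 -1.e+00]
shift [-1.101  0.007 -0.322]
turn [0.    0.    0.004]
[276. 163.]
[263. 295.]
[290. 385.]
corner deg mod60 3.602660711143788
corner deg mod60 3.608351625638798
corner deg mod60 3.6323704940119828
corner deg mod60 3.6327164049707625
edges [(8.4, 4.4), (10.0, 3.6), (7.5, 3.8), (4.1, 4.1), (10.1, 3.3), (3.3, 4.9), (8.1, 2.7), (12.7, 3.7)]
```

View pics/w4.png

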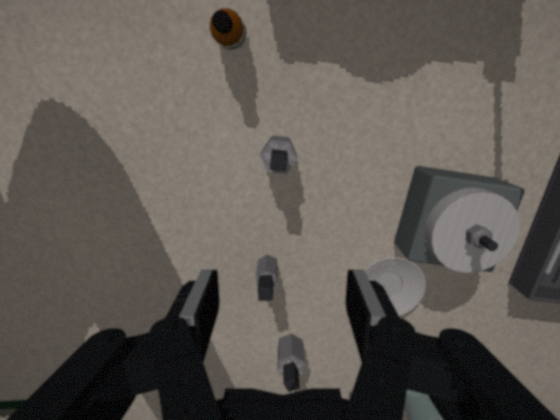

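The wrist view shows socket 1 (wide) at (279,157), socket 2 (slim, so socket_c) at (265,280), and socket 3 (wide) at (290,365). Sockets 1 and 3 are the ones to try.

```bash
cat >> h.py <<'E'
def sock(c,x,y):
    d=np.hypot(c[...,0]-x,c[...,1]-y)<.024
    for lo,hi,nm in((.066,.08,'top'),(.036,.047,'hex')):
        p=c[d&(c[...,2]>lo)&(c[...,2]<hi)]
        if len(p)<10: print(nm,len(p));continue
        print(nm,len(p),'z',np.median(p[:,2]).round(4),'ctr',p[:,:2].mean(0).round(4),'rect',np.round(np.hstack(cv2.minAreaRect((p[:,:2]*1000).astype(np.float32))),1))
        if nm=='hex':
            h=cv2.convexHull((p[:,:2]*1000).astype(np.float32))[:,0]
            print('edges',[(round(float(np.hypot(*(b-a))),1),round(float(np.degrees(np.arctan2(*(b-a)[::-1]))%60),1)) for a,b in zip(h,np.roll(h,-1,0)) if np.hypot(*(b-a))>4])
E
python3 - <<'E'
from h import *
for f in('w4','w1','side0'):
    print(f);sock(cloud(load(f)),.448,-.069)
print('s3')
for f in('w4','side0'): sock(cloud(load(f)),.498,-.338)
E
```

```text
w4
top 295 z 0.0713 ctr [ 0.4488 -0.0665] rect [448.9 -66.9  15.9  15.9   1.7]
hex 612 z 0.0413 ctr [ 0.4487 -0.0642] rect [449.1 -66.9  37.7  34.1   1.7]
edges [(5.0, 1.1), (7.5, 1.8), (17.4, 1.7), (16.1, 1.8), (7.0, 3.0), (7.1, 3.1), (4.3, 55.1), (10.6, 2.0), (4.2, 7.6), (6.9, 0.5), (5.2, 1.4)]
w1
top 184 z 0.0711 ctr [ 0.4494 -0.0653] rect [449.4 -66.6  15.7  17.1   3.6]
hex 371 z 0.0413 ctr [ 0.4509 -0.0611] rect [450.5 -64.4  33.3  34.2  62.2]
edges [(15.1, 2.3), (16.4, 2.0), (18.7, 2.2), (4.7, 9.5), (23.1, 36.9), (16.9, 0.3)]
side0
top 34 z 0.0705 ctr [ 0.4446 -0.0681] rect [444.2 -69.3  20.6  17.   53.3]
hex 72 z 0.0415 ctr [ 0.4422 -0.0721] rect [443.7 -68.3  31.   36.1  43.3]
edges [(26.2, 13.1), (10.3, 19.8), (15.5, 4.0), (5.9, 23.8), (14.3, 13.3), (5.5, 25.5), (4.1, 10.8), (9.0, 13.6), (6.7, 51.8), (7.4, 52.9), (5.7, 22.1)]
s3
top 179 z 0.071 ctr [ 0.499  -0.3342] rect [ 499.4 -335.5   16.1   17.4   29. ]
hex 382 z 0.0412 ctr [ 0.4986 -0.3296] rect [ 499.1 -333.    33.9   33.     7.4]
edges [(13.1, 32.9), (5.2, 36.6), (14.9, 30.7), (16.8, 31.3), (10.2, 30.0), (10.7, 37.4), (7.2, 24.0), (23.7, 8.8)]
top 43 z 0.0711 ctr [ 0.4957 -0.3369] rect [ 496.4 -336.5   18.1   15.6   29.8]
hex 103 z 0.0421 ctr [ 0.4925 -0.3395] rect [ 494.3 -337.2   32.6   35.3   44.2]
edges [(25.7, 14.2), (19.6, 31.7), (15.9, 25.6), (9.6, 17.5), (7.5, 20.2), (10.0, 30.8), (4.2, 43.6), (5.7, 8.9)]
```

>>> move_arm(plan=[[[0,0,0.06,0.12,-0.02,0.3,0.3],[0,0,0.129,0.247,-0.028,0.6,0.3],[0,0,0.129,0.247,-0.028,0.9,0.3],[0,0,0.129,0.247,-0.028,1,0.3],[0,0,0.129,0.247,-0.028,1,0.3],[0,0,0.129,0.247,-0.028,1,0.3],[0,0,0.129,0.247,-0.028,1,0.3],[0,0,0.129,0.247,-0.028,1,0.3]]])

```text
t: 10.4
tcp_pos: [0.4488, -0.0674, 0.1685]
tool_rot: [0.697, 0.717, 0.0, 0.001]
force: [-0.3, -0.1, -0.4]
finger_gap: 0.7
```

```bash
python3 - <<'E'
from h import *
s=snap('wrist','w5');sock(cloud(s),.449,-.067);go(.4489,-.0668,.068,1.7)
E
```

```text
top 530 z 0.0713 ctr [ 0.4487 -0.066 ] rect [448.6 -66.9  15.4  16.2   1.7]
hex 1018 z 0.0413 ctr [ 0.449  -0.0623] rect [ 4.49e+02 -6.67e+01  3.84e+01  3.37e+01  3.00e-01]
edges [(10.1, 2.0), (5.8, 3.5), (6.9, 0.4), (5.4, 2.9), (4.5, 3.3), (11.6, 1.8), (6.2, 2.4), (10.6, 1.7), (18.3, 0.3), (7.9, 2.3), (8.0, 4.3)]
t 10.45 tcp [ 0.4487 -0.0673  0.1683] F [-1.   0.4 -0.4] gap 0.698
yaw 1.61 axis z [ 1.1e-03 -4.0e-04 -1.0e+00]
shift [5.000e-03 1.000e-03 1.003e+00]
turn [ 0.001  0.001 -0.002]
```

>>> move_arm(plan=[[[0,0,0,0.005,0,0.35,0.4],[0,0,0,0.005,0,0.7,0.4],[0,0,0,0.005,0,1,0.4],[0,0,0,0.005,0,1,0.4],[0,0,0,0.005,0,1,1],[0,0,0,0.005,0,1,1],[0,0,0,0.005,0,1,1],[0,0,0,0.005,0,1,1]]], force=60)

```text
t: 11.45
tcp_pos: [0.4491, -0.067, 0.069]
tool_rot: [0.697, 0.717, 0.0, 0.001]
force: [-0.6, 0.6, 7.2]
finger_gap: 0.172
```

```bash
python3 -c "
from h import *
go(.5042,.1919,.19,3.65)"
```

```text
t 11.45 tcp [ 0.4491 -0.067   0.069 ] F [-0.6  0.6  7.2] gap 0.172
yaw 1.62 axis z [ 0.0024 -0.001  -1.    ]
shift [ 2.571  0.627 -1.211]
turn [ 0.003  0.001 -0.045]
```

>>> move_arm(plan=[[[0,0,0,0,0,-0.2,1],[0,0,0,0,0,-0.5,1],[0,0,0,0,0,-0.8,1],[0,0,-0.02,0.2,0.05,-1,1],[0,0,-0.045,0.5,0.1,-1,1],[0,0,-0.045,0.8,0.2,-1,1],[0,0,-0.045,1,0.3,-1,1],[0,0,-0.045,1,0.3,-1,1]]])

```text
t: 12.45
tcp_pos: [0.4757, 0.0353, 0.168]
tool_rot: [0.683, 0.73, 0.0, 0.0]
force: [0.2, -0.0, -2.2]
finger_gap: 0.174
```

>>> move_arm(plan=[[[0,0,0,0.3,0.1,-0.2,1],[0,0,0,0.6,0.2,-0.2,1],[0,0,0,0.9,0.3,-0.2,1],[0,0,0,1,0.33,-0.2,1],[0,0,0,1,0.33,-0.2,1],[0,0,0,1,0.33,-0.2,1],[0,0,0,1,0.33,-0.2,1],[0,0,0,1,0.33,-0.2,1]]])

```text
t: 13.45
tcp_pos: [0.5021, 0.1354, 0.1878]
tool_rot: [0.685, 0.729, -0.0, -0.0]
force: [-0.4, -0.1, -2.2]
finger_gap: 0.173
```

```bash
python3 -c "
from h import *
go(.5042,.1919,.175,3.65)"
```

```text
t 13.45 tcp [0.5021 0.1354 0.1878] F [-0.4 -0.1 -2.2] gap 0.173
yaw 3.59 axis z [-2.e-04 -1.e-04 -1.e+00]
shift [0.563 0.056 0.128]
turn [-0.     0.    -0.001]
```

>>> move_arm(plan=[[[0,0,0,0.2,0.02,0,1],[0,0,0,0.4,0.04,0,1],[0,0,0,0.56,0.056,0.05,1],[0,0,0,0.56,0.056,0.1,1],[0,0,0,0.56,0.056,0.15,1],[0,0,0,0.56,0.056,0.2,1],[0,0,0,0.56,0.056,0.2,1],[0,0,0,0.56,0.056,0.2,1]]])

```text
t: 14.45
tcp_pos: [0.5043, 0.192, 0.1678]
tool_rot: [0.684, 0.729, 0.0, 0.0]
force: [-0.5, -0.8, -2.2]
finger_gap: 0.176
```

```bash
python3 -c "
from h import *
go(.5042,.1919,.144,3.65)"
```

```text
t 14.45 tcp [0.5043 0.192  0.1678] F [-0.5 -0.8 -2.2] gap 0.176
yaw 3.62 axis z [ 1.e-04 -0.e+00 -1.e+00]
shift [-0.001 -0.001  0.238]
turn [ 0.     0.    -0.001]
```

>>> move_arm(plan=[[[0,0,0,0,0,0.03,1],[0,0,0,0,0,0.06,1],[0,0,0,0,0,0.08,1],[0,0,0,0,0,0.09,1],[0,0,0,0,0,0.1,1],[0,0,0,0,0,0.11,1],[0,0,0,0,0,0.12,1],[0,0,0,0,0,0.13,1]]])

```text
t: 15.45
tcp_pos: [0.5042, 0.1923, 0.1548]
tool_rot: [0.684, 0.729, 0.0, 0.0]
force: [0.8, -0.3, -2.3]
finger_gap: 0.176
```

Mouth at about 86 mm, below the nut's top, with no contact force, so I'll keep lowering gently.

>>> move_arm(plan=[[[0,0,0,0,0,0.01,1],[0,0,0,0,0,0.02,1],[0,0,0,0,0,0.035,1],[0,0,0,0,0,0.05,1],[0,0,0,0,0,0.065,1],[0,0,0,0,0,0.08,1],[0,0,0,0,0,0.09,1],[0,0,0,0,0,0.09,1]]])

```text
t: 16.45
tcp_pos: [0.5042, 0.1923, 0.1457]
tool_rot: [0.684, 0.729, -0.0, -0.0]
force: [-0.5, 0.6, -2.1]
finger_gap: 0.175
```

>>> move_arm(plan=[[[0,0,0,0,0,0.005,1],[0,0,0,0,0,0.01,1],[0,0,0,0,0,0.015,1],[0,0,0,0,0,0.02,1],[0,0,0,0,0,0.023,1],[0,0,0,0,0,0.026,1],[0,0,0,0,0,0.026,1],[0,0,0,0,0,0.026,1]]])

```text
t: 17.45
tcp_pos: [0.5042, 0.1923, 0.1441]
tool_rot: [0.684, 0.729, 0.0, 0.0]
force: [-2.4, -0.9, 6.1]
finger_gap: 0.171
```

```bash
python3 - <<'E'
from h import *
go(.5042,.1919,.144,3.65);snap('side','side9');a=snap('scene','scene9')
c=cloud(load('side9'));p=c[130:230,190:300].reshape(-1,3);p=p[(p[:,2]>.12)&(p[:,2]<.23)&(abs(p[:,1]-.205)<.025)&(p[:,0]>.58)&(p[:,0]<.66)]
for z in(.13,.16,.19,.22):
    q=p[abs(p[:,2]-z)<.01];print(z,len(q),np.median(q,0).round(4) if len(q) else '')
im=load('side9')['img'][100:330,150:440,::-1];cv2.imwrite('pics/side9c.png',cv2.resize(im,None,fx=2.6,fy=2.6))
E
```

```text
t 17.45 tcp [0.5042 0.1923 0.1441] F [-2.4 -0.9  6.1] gap 0.171
yaw 3.65 axis z [ 4.e-04  0.e+00 -1.e+00]
shift [-0.004 -0.     0.001]
turn [ 0.001 -0.     0.   ]
0.13 24 [0.6091 0.2052 0.1287]
0.16 18 [0.6098 0.2045 0.1593]
0.19 18 [0.6101 0.204  0.1923]
0.22 8 [0.6121 0.2045 0.2131]
```

View pics/side9c.png

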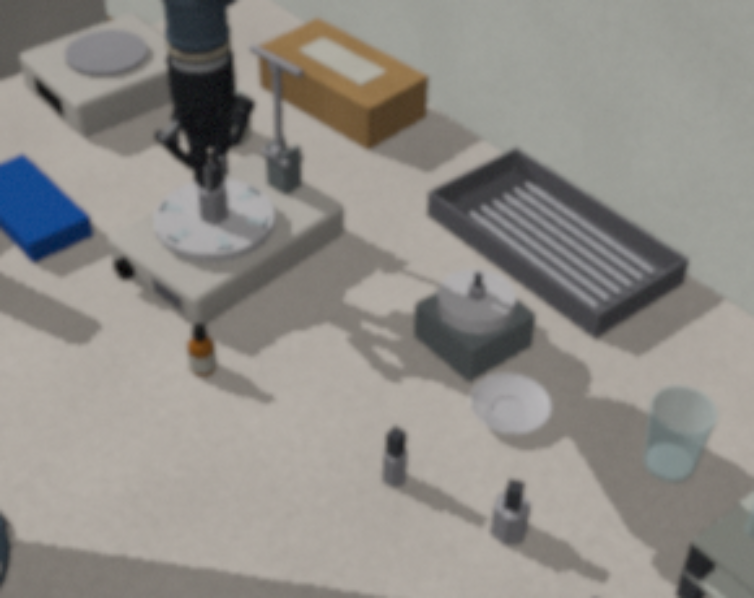

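The picture shows the lever upright at (280,110), the socket flat on the rotor at (212,200) in the gripper, and the other two sockets standing at (395,455) and (511,510). The height at contact (TCP 144.1 mm, expected 144) says it is fully home, so I'm handing in.

```bash
python3 -c "
from h import *
print(manip.sign_off())"
```

```text
the job is handed in; nothing more can be done
None
```

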